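# Seat a loaded adapter plate on a shaker's locating pins and latch it

## Robot

A 7-joint arm with a two-finger parallel gripper is mounted at the origin on a cart in front of the work surface, level with it; the furniture and walls round the work are solid. World frame = base frame: x ahead of the robot, y to its left, z up, the work surface at z = 0. Lengths are in m, angles in rad, forces in N, time in s.
With the tool pointing down it reaches from about 0.425 to 1.025 m from the base axis. Payload 9.4 kg.
Tool frame: the origin (TCP) lies midway between the tips of the shut fingers; the grasp point (between the pads) lies 19 mm behind it; z points along the fingers, y is the line along which they close (so a half turn about z gives the same grasp; the last joint's range is limited). The gripper opens to 85 mm and grips with 20 to 120 N. Pads are 22 mm wide; open, the fingers measure 114 mm over their backs; the gripper's body (76 mm by 85 mm) begins 54 mm behind the grasp point. The pads swing forward as they close: fully open they stand 13 mm farther back than shut.
Start: joints at [1.108, 0.599, -0.003, 1.599, 0.002, 0.943, -0.08], TCP at [0.273, -0.672, 0.231] pointing down, gripper open.
Joint ranges: [-2.57, 2.57], [-0.35, 1.97], [-1.29, 1.29], [0.11, 2.56], [-1.05, 4.19], [0.11, 1.86], [-2.63, 2.63]. Speed limits (rad/s): [2.22, 2.22, 3.01, 3.01, 3.14, 3.14, 3.14].

## Interface

Orientations are given as a unit quaternion [x, y, z, w].
In Python, from bench import bot gives the robot as it stands. The module is installed in compiled form; this text tells all that it offers.
- The arm moves only by the tool drive_tool, never from a script. Its argument "commands" is a list of rows, each a list of 3 entries, a list of its own where there are three numbers: the shift along the tool's x, y, z in mm, then the turn, a rotation vector about the tool's x, y, z in rad, then the opening, from 0 (shut) to 1 (fully open). In form: [[[tx, ty, tz], [rx, ry, rz], hand], ...]. A call has 1 to 10 rows; each row is the pose to reach, as a shift and turn from the pose commanded when the call began, along the tool's axes at that moment; what a row does not reach only later rows make up. A row lasts 1/8 s, in which the tool goes at most 62.5 mm and 10.7 degrees, less where a joint would pass 70% of its speed; a pose out of reach is approached as far as the arm can. A call with a gripper value outside its range is refused whole. The fingers move at their own pace and stop on an object; the grip force is fixed at half the most. Time passes only in rows, so rows that repeat a pose let the fingers close. It gives the time, the measured TCP pose, the force, the opening and the grip force at its end, in the units of the state.
- bot.get_state(): the state, without advancing time (a new reading comes with each control period).
- bot.capture(name): name is "scene" or "top" or "wrist"; returns (picture, depth): 480x640x3 uint8, red, green, blue; 480x640 float32, m along the optical axis (not along the pixel's ray), 0 where there is no reading.
- bot.camera_model(name): a dict with "fx", "fy", "cx", "cy" (pixels), "world_to_cam" (4x4, takes a point from world to camera coordinates). Camera axes: x right, y up, looking along -z (the intrinsics and any distortion apply to the point x, -y, -z); pixel columns grow to the right and rows downward; lengths in m; the calibration is good to about 2 mm. A picture is of the moment at which its call begins: read the wrist's pose just before it. camera_model takes no time and is no camera call; for the wrist camera it gives the pose at the moment of the call.
- bot.sign_off(): hands the job in; it is judged then, once.
The state is a dict: "time": time; "joint_positions": joint angles; "qd": joint speeds; "joint_torque": joint torques, N m; "tool_pos": TCP position; "eef_rot": TCP orientation; "contact_force": force on the tool from outside, world axes, zero at the start; "torque": the same for the moment, N m; "gripper_width": opening from 0.0 (shut) to 1.0 (fully open); "grasp_force": force on a finger pad.
Only numpy, scipy, OpenCV 4.12 (cv2) and the standard library are available. Lean on these libraries where they do the work, as an engineer would, in place of code of your own. Each camera call takes 0.05 s, during which the arm holds its last target. There are 200 camera calls.

## Task

On the plate shaker, the aluminium adapter plate with the white well plate in it was put down off its seat and is lying crooked on top of the two locating pins. Do not grip or lift it: nudge it sideways with the fingertips until both of its holes drop over the pins and it lies flat on the shaker's deck, then push the turn latch round by its post until it comes to its stop with the nose over the plate's front edge. Leave the other things on the bench where they are.

Things in the scene. Friction and masses are not known exactly. Their poses are not given: they have to be found in the camera images.
- shaker: Plate shaker, fixed on the bench. Low white housing (178 x 190 mm, top 44 mm above the bench); over it, past a 14 mm gap, a dark steel deck 90 (x) by 168 (y) by 8 mm, its top at 66 mm. Origin: on the bench under the deck's middle; x from the control panel (front, robot side) to the rear, y left, z up. A 36 mm wide ear of the deck reaches forward to x = -98 mm and carries the latch.
- seat (a point): Middle of the deck's top, 66 mm above the bench, axes as the shaker's. The plate is seated when its point plate_mid lies here.
- pin0 (a point): Tip of the front left locating pin, at (-24, 77) mm from the seat. The pins are upright steel, 8 mm in diameter and 8 mm high above the deck; the upper 4 mm taper to a blunt nose of about 3 mm, so a hole is caught from up to 3 mm off.
- pin1 (a point): Tip of the rear right locating pin, at (24, -77) mm from the seat; same as the other.
- plate: Loose aluminium adapter plate, 124 (x) by 180 (y) by 8 mm, about 0.4 kg with the white 96-well plate (86 x 128 mm, top 23 mm above the underside) held fast on it. Origin: middle of its underside; x rear, y left. It starts 13-27 mm too far to the rear and up to 9 mm left or right, turned up to 4 degrees, on the two pin tips with its rear tipped down on the deck (about 7 degrees).
- plate_mid (a point): Middle of the plate's underside, axes as the plate's. Seated, these agree with the seat's, and the plate overhangs the deck by 17 mm at the front and rear and by 6 mm at the left and right ends.
- hole0 (a point): Centre of the front left hole, at the plate's underside, at (-24, 77) mm from its middle. The two holes go right through and are about 10.4 mm in diameter, 2.4 mm wider than the pins.
- hole1 (a point): Centre of the rear right hole, at (24, -77) mm from the plate's middle; same as the other.
- latch (a joint): Turn latch on the deck's ear: flat steel crank about an upright pivot. 0 = latched, at its stop: its 33 mm nose points to the rear over the plate's front edge, 2 mm above a seated plate. The value is the angle (rad) it is opened, clockwise from above; it starts at 1.6 to 1.9, its open stop is 2.0, and it stays where it is left (light friction, about 1 N at the post).
- latch_pivot (a point): Top of the latch's pivot screw, on its upright axis, at (-79, 0) mm from the seat and 20 mm above the deck's top.
- latch_post (a point): Top of the black upright finger post on the latch's other arm: 12 mm in diameter, standing 10 to 32 mm above the deck's top, 38 mm from the pivot. About the pivot it stands at 240 degrees minus the joint value (anticlockwise from the shaker's +x): open, front left of the pivot; latched, front right. Pushed anticlockwise it closes.
- tube_rack: Bystander: green rack with small tubes, 70 x 138 x 41 mm, right of the shaker; origin at the middle of its underside.
- beaker: Bystander: clear beaker, 64 mm wide, 78 mm high, well left of the shaker; origin at the middle of its underside.
- timer: Bystander: white timer, 73 x 65 x 19 mm, left of the shaker's front; origin at the middle of its underside.
- forceps: Bystander: steel forceps, 124 mm long, lying in front of the shaker; origin at the middle of the underside.
- reagent_bottle: Bystander: small white-capped bottle, 31 mm wide, 109 mm high, to the right of the shaker in front of the tube rack; origin at the middle of its underside.

How it is judged:
By the outcome, as a careful person would: the job done as asked, in the order asked, and still so for the second after the job is handed in, with the robot touching nothing.
It also fails if it takes over 64 s, if anything falls off the work surface, if the arm or the gripper's body presses on something with over 40 N, if the wrist force passes 120 N, or if a joint passes its speed limit or range.

## Working session

There is one attempt and no reset: what is moved stays moved. The work goes in short steps, Python scripts to look and compute and a tool call to move; the robot and the scene stay as the last step left them, time stands still between calls to the robot, and variables do not carry over. Pictures are saved under pics/ and viewed, at most 11 in all, crops included, and the job is handed in when it is done.

Besides the shell and the picture viewer there is one more tool, called after ">>>" as name(argument=value, ...) on one line, values as JSON. drive_tool: Moves the arm, as the interface text tells. Its arguments: {"type":"object","properties":{"commands":{"type":"array"}},"required":["commands"]}

```bash
mkdir -p pics
cat > h.py <<'E'
from bench import bot
import numpy as np, cv2
from scipy.spatial.transform import Rotation as R
def cap(n,f):
    m=bot.camera_model(n); p,d=bot.capture(n)
    cv2.imwrite(f'pics/{f}.png',p[:,:,::-1]); np.savez(f'pics/{f}.npz',p=p,d=d,**m); return p,d,m
def load(f): 
    z=np.load(f'pics/{f}.npz'); return z['p'],z['d'],z
def ray(m,u,v):
    W=np.linalg.inv(m['world_to_cam']); u=np.asarray(u,float);v=np.asarray(v,float)
    c=np.stack([(u-m['cx'])/m['fx'],-(v-m['cy'])/m['fy'],-np.ones_like(u)],-1)
    return W[:3,3],c@W[:3,:3].T
def onz(m,u,v,z):
    o,d=ray(m,u,v); return o+d*((z-o[2])/d[...,2])[...,None]
def cloud(d,m):
    v,u=np.mgrid[:480,:640]; o,r=ray(m,u,v); return o+r*d[...,None]
def proj(m,P):
    c=np.c_[P,np.ones(len(P))]@m['world_to_cam'].T
    return np.c_[m['fx']*c[:,0]/-c[:,2]+m['cx'],-m['fy']*c[:,1]/-c[:,2]+m['cy']]
E
python3 - <<'E'
from h import *
for n in('top','scene'):
    p,d,m=cap(n,n+'0'); print(n,{k:np.round(v,3).tolist() for k,v in m.items()})
s=bot.get_state();print(s['tool_pos'],s['eef_rot'],s['contact_force'],R.from_quat(s['eef_rot']).as_matrix().round(3))
E
```

```text
top {'fx': 588.904, 'fy': 588.904, 'cx': 315.882, 'cy': 244.337, 'world_to_cam': [[-0.02, -1.0, -0.018, 0.036], [0.988, -0.022, 0.151, -0.531], [-0.152, -0.015, 0.988, -1.143], [0.0, 0.0, 0.0, 1.0]]}
scene {'fx': 495.652, 'fy': 495.652, 'cx': 330.475, 'cy': 234.982, 'world_to_cam': [[-0.49, -0.872, 0.017, 0.293], [0.598, -0.322, 0.734, -0.389], [-0.635, 0.369, 0.679, -0.634], [0.0, 0.0, 0.0, 1.0]]}
[ 0.2726466  -0.67133262  0.23050675] [ 9.81448438e-01  1.91725049e-01 -1.99413389e-04 -6.55421311e-04] [-0.56622575 -0.83132155 -0.28261454] [[ 0.926  0.376 -0.001]
 [ 0.376 -0.926  0.001]
 [-0.    -0.001 -1.   ]]
```

View pics/top0.png

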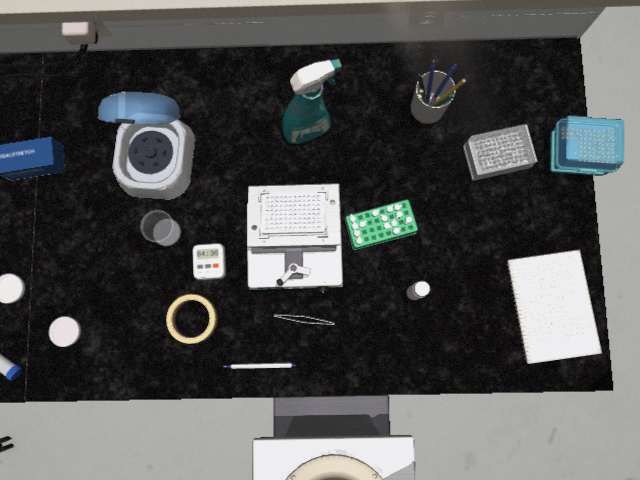

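View pics/scene0.png

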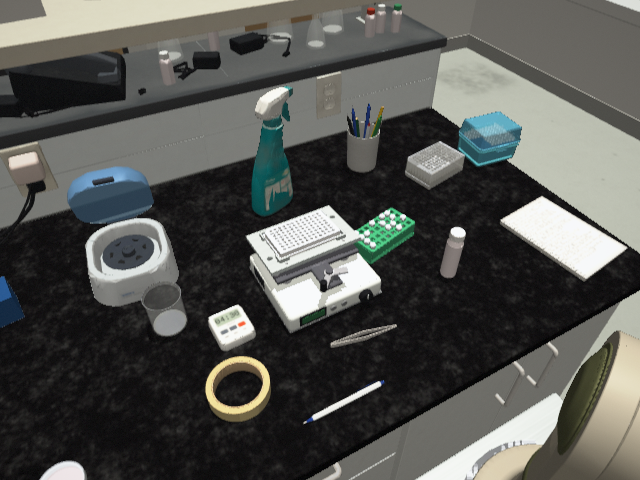

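The top view shows the plate at about (248–340, 185–247), the latch pivot at about (293, 268), its post at about (281, 282), and the housing's front edge at row 288. The rack is to the right and the forceps are in front. Next I get rough positions, then a wrist view.

Run:
```python
from h import *
p,d,m=load('top0')
for n,u,v,z in [('pivot',293,268,.086),('post',281,282,.098),('house FL',248,288,.044),('house FR',342,287,.044),('platec',293,214,.085),('forceps',304,319,0),('bottle',420,288,.109),('timer',209,261,.019)]:
    print(n,onz(m,u,v,z).round(3), cloud(d,m)[v,u].round(3))
mw=bot.camera_model('wrist'); print(mw['fx'],mw['cx'],mw['cy'])
W=np.linalg.inv(mw['world_to_cam']); s=bot.get_state(); T=R.from_quat(s['eef_rot']).as_matrix()
print('cam in tool',(T.T@(W[:3,3]-s['tool_pos'])).round(3)); print((T.T@W[:3,:3]).round(3))
```

```text
pivot [0.479 0.069 0.086] [0.48  0.069 0.083]
post [0.452 0.091 0.098] [0.452 0.091 0.096]
house FL [0.446 0.161 0.044] [0.45  0.167 0.002]
house FR [ 0.444 -0.025  0.044] [ 0.448 -0.027  0.002]
platec [0.585 0.067 0.085] [0.584 0.067 0.09 ]
forceps [0.384 0.052 0.   ] [ 0.384  0.052 -0.   ]
bottle [ 0.434 -0.169  0.109] [ 0.434 -0.169  0.109]
timer [0.505 0.244 0.019] [0.505 0.243 0.023]
432.75792935675327 322.3055581020144 237.98730132546038
cam in tool [ 0.066  0.    -0.142]
[[ 0.001  0.966  0.259]
 [ 1.    -0.    -0.001]
 [-0.001  0.259 -0.966]]
```

>>> drive_tool(commands=[[[526,-586,-20],[0,0,0.386],1],[[526,-586,-20],[0,0,0.386],1],[[526,-586,-20],[0,0,0.386],1],[[526,-586,-20],[0,0,0.386],1],[[526,-586,-20],[0,0,0.386],1],[[526,-586,-20],[0,0,0.386],1],[[526,-586,-20],[0,0,0.386],1],[[526,-586,-20],[0,0,0.386],1],[[526,-586,-20],[0,0,0.386],1],[[526,-586,-20],[0,0,0.386],1]])

```text
time: 1.35
tool_pos: [0.4849, -0.0819, 0.2472]
eef_rot: [1.0, -0.0, 0.0, 0.0]
contact_force: [0.7, -1.0, 0.4]
gripper_width: 0.994
grasp_force: 0.0
```

>>> drive_tool(commands=[[[55,-152,0],[0,0,0],1],[[55,-152,0],[0,0,0],1],[[55,-152,0],[0,0,0],1],[[55,-152,0],[0,0,0],1],[[55,-152,0],[0,0,0],1]])

```text
time: 1.98
tool_pos: [0.5391, 0.0675, 0.2468]
eef_rot: [1.0, -0.0, -0.001, 0.0]
contact_force: [-0.6, -0.1, -0.3]
gripper_width: 0.998
grasp_force: 0.0
```

Run:
```python
from h import *
s=bot.get_state();print(s['tool_pos'],s['eef_rot'])
cap('wrist','w0')
```

```text
[0.53905651 0.06745256 0.24677925] [ 9.99999800e-01 -1.66037827e-04 -5.06579525e-04  3.40094579e-04]
```

View pics/w0.png

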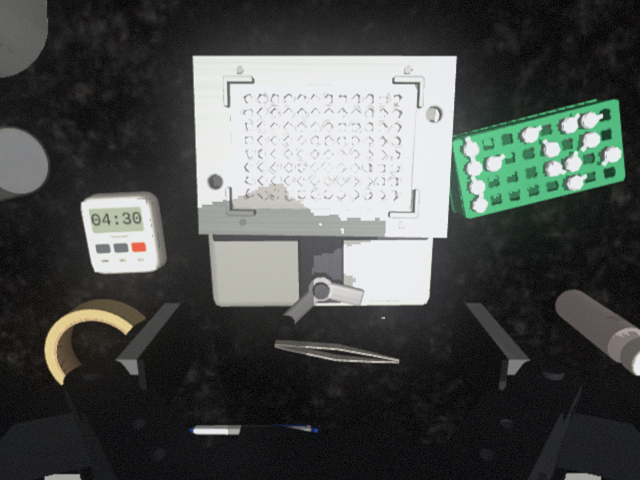

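The wrist view shows the plate's corners at about (193,56), (456,56), (450,237) and (198,235), with the holes at (215,182) and (434,114). The housing's front edge is at row 303, the pivot at (321,290) and the post at about (292,315). The rack sits close to the plate's right end.

```bash
cat > meas.py <<'E'
from h import *
def meas(f):
    p,d,m=load(f); C=cloud(d,m); x,y,z=C[...,0],C[...,1],C[...,2]; ok=d>0
    # housing top
    H=(ok&(abs(z-.044)<.008)&(x<.56)&(x>.42)&(y>-.06)&(y<.2)&(p.mean(2)>60)).astype(np.uint8)
    H=cv2.morphologyEx(H,cv2.MORPH_OPEN,np.ones((3,3)))
    vs,us=np.nonzero(H); P=onz(m,us,vs,.044)
    print('housing n',len(P),'z',np.median(z[H>0]).round(4),'x',np.percentile(P[:,0],[.3,99]).round(4),'y',np.percentile(P[:,1],[.3,99.7]).round(4))
    # front edge line
    fx=[]
    for c in np.unique(us):
        r=vs[us==c].max(); q=onz(m,c,r+.5,.044); fx.append(q)
    fx=np.array(fx); s=(fx[:,1]>fx[:,1].min()+.02)&(fx[:,1]<fx[:,1].max()-.02)
    k=np.polyfit(fx[s,1],fx[s,0],1); print('front edge yaw deg',np.degrees(-np.arctan(k[0])).round(2),'x at y.07',np.polyval(k,.07).round(4))
    # plate
    A=ok&(z>.058)&(z<.095)&(x>.50)&(x<.70)&(y>-.06)&(y<.19)
    Q=C[A]; idx=np.ones(len(Q),bool)
    rng=np.random.default_rng(0); best=0
    for _ in range(300):
        a=Q[rng.choice(len(Q),3)]; n=np.cross(a[1]-a[0],a[2]-a[0]); l=np.linalg.norm(n)
        if l<1e-5: continue
        n/=l
        if abs(n[2])<.95: continue
        i=abs((Q-a[0])@n)<.0015
        if i.sum()>best: best=i.sum(); idx=i
    c=Q[idx].mean(0); n=np.linalg.svd(Q[idx]-c,full_matrices=False)[2][2]; n*=np.sign(n[2])
    print('plane tilt about y deg',np.degrees(np.arctan2(n[0],n[2])).round(2),'about x',np.degrees(np.arctan2(n[1],n[2])).round(2),'c',c.round(4))
    M=np.zeros(d.shape,np.uint8); M[A]=1
    M=cv2.morphologyEx(M,cv2.MORPH_CLOSE,np.ones((5,5))); M=cv2.morphologyEx(M,cv2.MORPH_OPEN,np.ones((9,9)))
    cs=max(cv2.findContours(M,cv2.RETR_EXTERNAL,cv2.CHAIN_APPROX_NONE)[0],key=cv2.contourArea)
    r=cv2.approxPolyDP(cs,12,True)[:,0]; print('corners px',r.tolist())
    def onp(u,v):
        o,dd=ray(m,u,v); return o+dd*(((c-o)@n)/(dd@n))[...,None]
    print(onp(r[:,0],r[:,1]).round(4).tolist())
    return p,d,m,C,onp,n,c
E
python3 - <<'E'
from meas import *
p,d,m,C,onp,n,c=meas('w0')
h=onp(np.array([215,434]),np.array([182,114.])); print('holes',h.round(4).tolist(),np.linalg.norm(h[0]-h[1]), 'expected',np.hypot(48,154))
for u,v in [(321,290),(292,315),(288,320),(360,295)]: print((u,v),C[v-1:v+2,u-1:u+2].reshape(-1,3).mean(0).round(4))
big=cv2.hconcat([cv2.resize(p[a:a+60,b:b+60,::-1],(400,400),interpolation=0) for a,b in((150,185),(85,404))]); 
b2=cv2.resize(p[225:325,260:390,::-1],(780,600-400+0),interpolation=0)
cv2.imwrite('pics/c0.png',cv2.vconcat([big,cv2.resize(b2,(800,200))]))
E
```

```text
housing n 11207 z 0.043 x [0.4502 0.5509] y [-0.0572  0.1602]
front edge yaw deg 2.05 x at y.07 0.4546
plane tilt about y deg 6.56 about x 2.01 c [0.5893 0.0661 0.0779]
corners px [[193, 55], [199, 233], [297, 239], [299, 260], [342, 260], [344, 239], [446, 236], [455, 56]]
[[0.6497, 0.1561, 0.0678], [0.5267, 0.1572, 0.0819], [0.5229, 0.0854, 0.0849], [0.5075, 0.0841, 0.0867], [0.5078, 0.0526, 0.0878], [0.5232, 0.0513, 0.086], [0.5261, -0.0218, 0.0883], [0.6482, -0.0227, 0.0742]]
holes [[0.5635, 0.144, 0.0781], [0.6104, -0.01, 0.0781]] 0.16107635319402244 expected 161.3071604114337
(321, 290) [0.4834 0.068  0.0855]
(292, 315) [0.4606 0.0905 0.0802]
(288, 320) [0.4604 0.093  0.0886]
(360, 295) [0.4771 0.0381 0.0798]
```

View pics/c0.png

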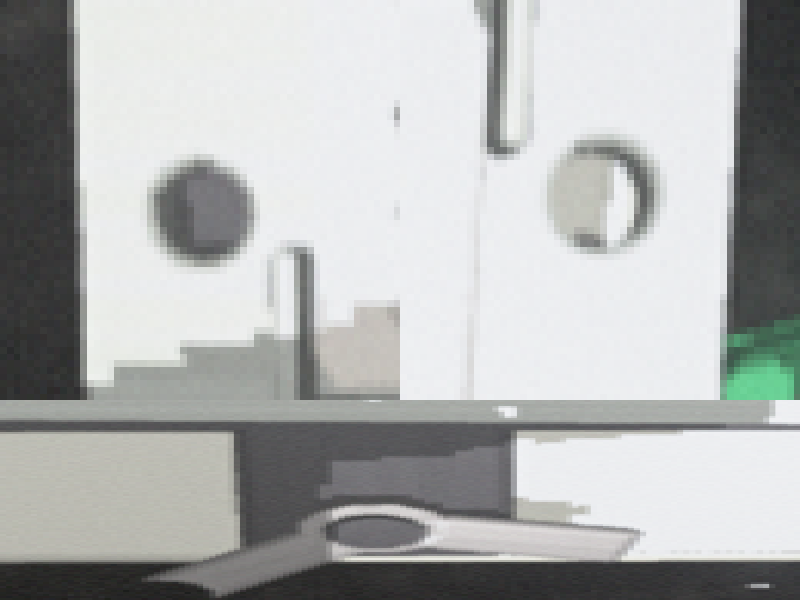

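The hole centres are at (215.3,181.5) and (434.7,114.2). The latch post is front left and the nose points right. I still need the shaker's yaw more exactly.

```bash
cat > shk.py <<'E'
from h import *
def fit(pts,a,b,w=.0012):
    pts=np.array(pts); k=np.polyfit(pts[:,a],pts[:,b],1)
    for _ in range(6):
        e=abs(pts[:,b]-np.polyval(k,pts[:,a])); s=e<max(w,np.median(e)*2); k=np.polyfit(pts[s,a],pts[s,b],1)
    return k,s.sum(),pts[s,b].std()
for f in ('w0','top0'):
    p,d,m=load(f); C=cloud(d,m); x,y,z=C[...,0],C[...,1],C[...,2]; g=p.astype(float).mean(2)
    zt=.044
    # front edge: brightness step along columns, at y ranges each side of ear
    F=[];L=[];Rr=[];E1=[];E2=[]
    def edge(P0,P1,n=120):
        t=np.linspace(0,1,n)[:,None]; P=P0+(P1-P0)*t; uv=proj(m,P).astype(np.float32)
        s=cv2.remap(g.astype(np.float32),uv[:,0],uv[:,1],cv2.INTER_LINEAR).ravel(); s=cv2.GaussianBlur(s[:,None],(1,9),0).ravel()
        k=np.gradient(s); i=np.argmax(abs(k)); return P[i],abs(k[i])
    def A(*a): return np.array(a,float)
    for yy in np.r_[-.015:.03:.003,.105:.15:.003]: F.append(edge(A(.435,yy,zt),A(.468,yy,zt))[0])
    for xx in np.r_[.47:.50:.002]:
        L.append(edge(A(xx,.145,zt),A(xx,.175,zt))[0]); Rr.append(edge(A(xx,-.04,zt),A(xx,-.01,zt))[0])
    for xx in np.r_[.497:.515:.002]:
        E1.append(edge(A(xx,.075,.066),A(xx,.105,.066))[0]); E2.append(edge(A(xx,.06,.066),A(xx,.035,.066))[0])
    k,n,s=fit(F,1,0); print(f,'front yaw',np.degrees(-k[0]).round(2),n,s.round(5),'x@.068',np.polyval(k,.068).round(4))
    for nm,q in(('L',L),('R',Rr),('ear L',E1),('ear R',E2)):
        k,n,s=fit(q,0,1); print(nm,'yaw',np.degrees(k[0]).round(2),n,s.round(5),'y@.48',np.polyval(k,.48).round(4),'y@.505',np.polyval(k,.505).round(4))
E
python3 shk.py
```

```text
w0 front yaw 0.48 30 0.00053 x@.068 0.4526
L yaw 0.41 16 0.00013 y@.48 0.1607 y@.505 0.1609
R yaw 0.15 16 0.00012 y@.48 -0.0242 y@.505 -0.0242
ear L yaw -0.39 10 8e-05 y@.48 0.0865 y@.505 0.0863
ear R yaw 0.77 10 0.0001 y@.48 0.0503 y@.505 0.0507
top0 front yaw 0.25 30 0.00058 x@.068 0.4483
L yaw 0.51 16 0.00012 y@.48 0.162 y@.505 0.1622
R yaw -0.01 16 0.0003 y@.48 -0.0257 y@.505 -0.0257
ear L yaw -0.52 8 0.00011 y@.48 0.0866 y@.505 0.0864
ear R yaw -1.0 9 0.00014 y@.48 0.0513 y@.505 0.0509
```

Run:
```python
from h import *
p,d,m=load('top0'); C=cloud(d,m); ok=d>0
x,y,z=[C[...,i] for i in range(3)]
for lo,hi in((.665,.70),(.70,.74),(.74,.78),(.78,.82),(.82,.86),(.86,.9)):
    s=ok&(x>lo)&(x<hi)&(y>-.02)&(y<.16); print(lo,hi,'zmax',z[s].max().round(3),'y at z>.03',(y[s&(z>.03)].min().round(3),y[s&(z>.03)].max().round(3)) if (s&(z>.03)).any() else '')
p,d,m=load('w0'); print('pivot',onz(m,321.4,291,.086).round(4)); C=cloud(d,m); s=(C[...,1]<-.03)&(C[...,1]>-.1)&(C[...,0]>.5)&(C[...,0]<.66)&(d>0)
print('rack z',np.percentile(C[s][:,2],[50,99,100]).round(3))
```

```text
0.665 0.7 zmax 0.007 y at z>.03 
0.7 0.74 zmax 0.007 y at z>.03 
0.74 0.78 zmax 0.261 y at z>.03 (np.float64(-0.003), np.float64(0.089))
0.78 0.82 zmax 0.265 y at z>.03 (np.float64(-0.019), np.float64(0.09))
0.82 0.86 zmax 0.418 y at z>.03 (np.float64(-0.02), np.float64(0.16))
0.86 0.9 zmax 0.007 y at z>.03 
pivot [0.4829 0.0677 0.086 ]
rack z [0.002 0.041 0.043]
```

Run:
```python
from h import *
s=bot.get_state(); print(np.round(s['joint_positions'],3))
p,d,m=load('top0'); C=cloud(d,m); k=(d>0)&(C[...,0]>.70)&(C[...,0]<.9)&(C[...,1]>-.05)&(C[...,1]<.2)
for a in np.arange(.03,.3,.03):
    q=C[k&(C[...,2]>a)&(C[...,2]<a+.03)]
    if len(q): print(a.round(2),len(q),'x',q[:,0].min().round(3),q[:,0].max().round(3),'y',q[:,1].min().round(3),q[:,1].max().round(3))
```

```text
[-0.217  0.363 -0.015  1.999  0.008  0.78  -1.809]
0.03 283 x 0.753 0.796 y -0.008 0.09
0.06 314 x 0.756 0.798 y -0.004 0.088
0.09 357 x 0.758 0.811 y -0.002 0.08
0.12 366 x 0.761 0.804 y 0.004 0.072
0.15 217 x 0.768 0.801 y 0.011 0.059
0.18 213 x 0.772 0.812 y -0.017 0.048
0.21 205 x 0.77 0.803 y -0.013 0.062
0.24 917 x 0.77 0.82 y -0.026 0.059
```

>>> drive_tool(commands=[[[0,0,0],[0,0,-1.571],1],[[0,0,0],[0,0,-1.571],1],[[0,0,0],[0,0,-1.571],1],[[0,0,0],[0,0,-1.571],1],[[0,0,0],[0,0,-1.571],1],[[0,0,0],[0,0,-1.571],1],[[0,0,0],[0,0,-1.571],1],[[0,0,0],[0,0,-1.571],1],[[0,0,0],[0,0,-1.571],1],[[0,0,0],[0,0,-1.571],1]])

```text
time: 3.28
tool_pos: [0.5393, 0.0664, 0.2471]
eef_rot: [0.708, 0.706, -0.0, 0.0]
contact_force: [0.4, 0.9, -0.3]
gripper_width: 0.999
grasp_force: 0.0
```

>>> drive_tool(commands=[[[0,137,0],[0,0,-1.571],1],[[0,137,0],[0,0,-1.571],1],[[0,137,0],[0,0,-1.571],1],[[0,137,0],[0,0,-1.571],1],[[0,137,0],[0,0,-1.571],1],[[0,137,0],[0,0,-1.571],1],[[0,137,0],[0,0,-1.571],1],[[0,137,0],[0,0,-1.571],1],[[0,137,0],[0,0,-1.571],1],[[0,137,0],[0,0,-1.571],1]])

```text
time: 4.53
tool_pos: [0.6764, 0.067, 0.2468]
eef_rot: [0.002, 1.0, -0.0, -0.0]
contact_force: [1.0, 0.1, 0.6]
gripper_width: 1.001
grasp_force: 0.0
```

Run:
```python
from h import *
s=bot.get_state(); print(s['time'],s['tool_pos'],R.from_quat(s['eef_rot']).as_matrix().round(4),np.round(s['joint_positions'],2))
```

```text
4.525 [0.67639522 0.06704713 0.24675655] [[-1.0e+00  3.1e-03 -7.0e-04]
 [ 3.1e-03  1.0e+00 -4.0e-04]
 [ 7.0e-04 -4.0e-04 -1.0e+00]] [ 0.3   0.64 -0.8   1.66  0.52  1.06  0.91]
```

>>> drive_tool(commands=[[[0,0,50],[0,0,-0.008],1],[[0,0,100],[0,0,-0.008],1],[[0,0,150],[0,0,-0.008],1],[[0,0,180],[0,0,-0.008],1],[[0,0,195],[0,0,-0.008],1],[[0,0,203],[0,0,-0.008],1],[[0,0,203],[0,0,-0.008],1]])

```text
time: 5.4
tool_pos: [0.6768, 0.0682, 0.0446]
eef_rot: [-0.004, 1.0, -0.0, 0.0]
contact_force: [-0.7, -0.3, 0.1]
gripper_width: 0.999
grasp_force: 0.0
```

Run:
```python
from h import *
s=bot.get_state(); print(s['tool_pos'],s['eef_rot'])
p,d,m=cap('wrist','w1'); cap('scene','s1')
C=cloud(d,m)
```

```text
[0.67684471 0.06815804 0.04461812] [-3.75747460e-03  9.99992900e-01 -3.19123787e-05  2.84731452e-04]
```

View pics/w1.png

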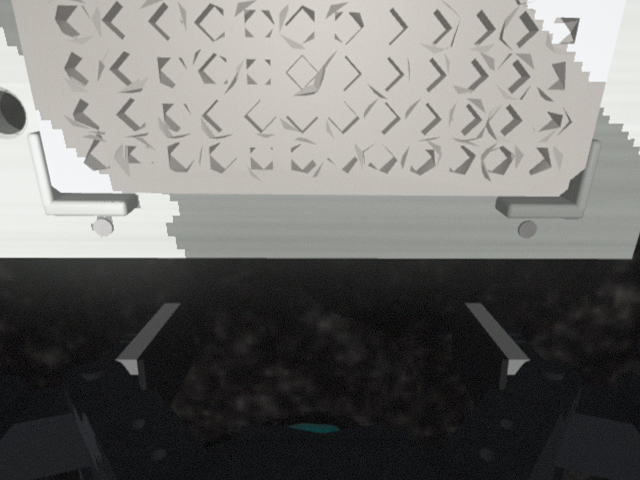

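The wrist view shows the fingertips at rows 303–375, on both sides, clear of the plate's rear edge at row 258. Now I push most of the way, leaving some for a check.

>>> drive_tool(commands=[[[8,0,0],[0,0,0],1],[[13,0,0],[0,0,0],1],[[16,0,0],[0,0,0],1],[[19,0.3,0],[0,0,0],1],[[22,0.6,0],[0,0,0],1],[[25,0.9,0],[0,0,0],1],[[28,1.2,0],[0,0,0],1],[[31,1.5,0],[0,0,0],1],[[31,1.5,0],[0,0,0],1]])

```text
time: 6.62
tool_pos: [0.6455, 0.0695, 0.0444]
eef_rot: [-0.004, 1.0, 0.0, 0.0]
contact_force: [3.5, -0.3, 2.5]
gripper_width: 1.0
grasp_force: 1.7
```

```bash
cat > look.py <<'E'
import sys; from h import *
f=sys.argv[1]; s=bot.get_state(); print(s['tool_pos'],s['contact_force'].round(1) if hasattr(s['contact_force'],'round') else s['contact_force'])
p,d,m=cap('wrist',f+'w'); C=cloud(d,m)
# rear edge of plate: per column last row above z .055
us=np.r_[200:460:4]; E=[]
for u in us:
    col=C[:,u,2]; g=np.nonzero((col>.056)&(col<.1)&(C[:,u,0]<.7)&(np.arange(480)<300))[0]; 
    if len(g): v=g.max(); E.append(C[v-1,u])
E=np.array(E); k=np.polyfit(E[:,1],E[:,0],1); print('rear edge x@.07',np.polyval(k,.07).round(4),'yaw',np.degrees(-k[0]).round(2),'z L/R',E[np.argmax(E[:,1]),2].round(4),E[np.argmin(E[:,1]),2].round(4))
for n in('top','scene'): cap(n,f+n[0])
p,d,m=load(f+'t'); C=cloud(d,m)
P=[(.5375,.1451),(.586,-.0087)]
o=[]
for n,c in(('t',(.56,.068)),('s',(.56,.068))):
    p,d,m=load(f+n); uv=proj(m,np.array([[*c,.075]]))[0].astype(int)
    x0,y0=uv-[75,55]; o.append(cv2.resize(p[max(y0,0):y0+110,x0:x0+150,::-1],(400,293),interpolation=cv2.INTER_CUBIC))
cv2.imwrite(f'pics/{f}c.png',cv2.hconcat(o))
E
python3 look.py a
```

```text
[0.64553782 0.06952567 0.04435423] [ 3.5 -0.3  2.5]
rear edge x@.07 0.6289 yaw -0.25 z L/R 0.0701 0.0735
```

View pics/ac.png

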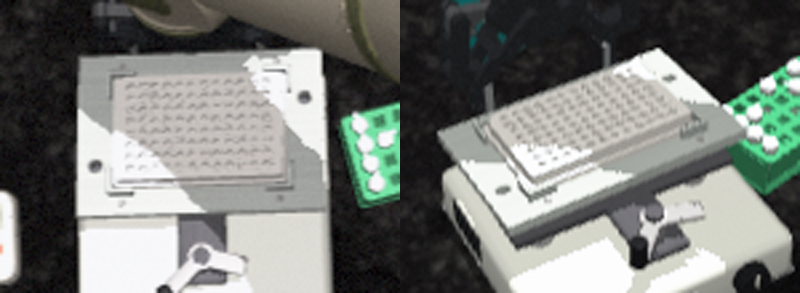

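The crops show the plate still tilted but aligned, with the holes at crop pixels (96,165) and (304,97). I measure how far the holes moved by comparing them in the top view before and after.

```bash
cat > holes.py <<'E'
import sys; from h import *
def holes(f,pred,z=.078):
    p,d,m=load(f); g=p.astype(np.float32).mean(2); out=[]
    for P in pred:
        u,v=proj(m,np.array([[*P,z]]))[0]; S=20
        c=cv2.getRectSubPix(g,(15,15),(float(u),float(v))); bg=np.median(c); w=np.clip(bg-25-c,0,None)
        yy,xx=np.mgrid[-7:8,-7:8]; w[(xx**2+yy**2)>40]=0
        t=w.sum()+1e-6; out.append(onz(m,u+(w*xx).sum()/t,v+(w*yy).sum()/t,z)[:2]); print(f,'w',t.round(0),out[-1].round(4))
    return np.array(out)
dx=float(sys.argv[2]);dy=float(sys.argv[3])
a=holes('top0',[(.5635,.144),(.6104,-.010)])
b=holes(sys.argv[1],[(.5635+dx,.144+dy),(.6104+dx,-.01+dy)])
print('moved mm',((b-a)*1000).round(2).tolist(),'need', [[-25.4,1.7],[-23.5,1.9]])
E
python3 holes.py at -.020 .0015
```

```text
top0 w 1908.0 [0.5627 0.1445]
top0 w 718.0 [ 0.6114 -0.0091]
at w 1731.0 [0.5493 0.146 ]
at w 1890.0 [ 0.5972 -0.0085]
moved mm [[-13.35, 1.43], [-14.19, 0.61]] need [[-25.4, 1.7], [-23.5, 1.9]]
```

>>> drive_tool(commands=[[[2,0.2,0],[0,0,0],1],[[4,0.4,0],[0,0,0],1],[[6,0.6,0],[0,0,0],1],[[7.5,0.8,0],[0,0,0],1],[[7.5,0.8,0],[0,0,0],1]])

```text
time: 7.4
tool_pos: [0.6387, 0.0703, 0.0445]
eef_rot: [-0.004, 1.0, 0.0, 0.001]
contact_force: [4.7, 1.1, 3.1]
gripper_width: 0.999
grasp_force: 2.0
```

```bash
python3 look.py b; python3 holes.py bt -.0215 .002
```

```text
[0.63872683 0.07034356 0.0445313 ] [4.7 1.1 3.1]
rear edge x@.07 0.6215 yaw -0.26 z L/R 0.0726 0.075
top0 w 1908.0 [0.5627 0.1445]
top0 w 718.0 [ 0.6114 -0.0091]
bt w 1579.0 [0.5422 0.1471]
bt w 1110.0 [ 0.588  -0.0065]
moved mm [[-20.5, 2.6], [-23.38, 2.64]] need [[-25.4, 1.7], [-23.5, 1.9]]
```

Run:
```python
from h import *
o=[]
for n in('t','s'):
    p,d,m=load('b'+n); r=[]
    for P in((.541,.146,.079),(.588,-.0075,.079)):
        u,v=proj(m,np.array([P]))[0]; r.append(cv2.resize(cv2.getRectSubPix(p[:,:,::-1].copy(),(40,28),(u,v)),(400,280),interpolation=0))
    o.append(cv2.hconcat(r))
cv2.imwrite('pics/bh.png',cv2.vconcat(o))
```

```text
(no output)
```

View pics/bh.png

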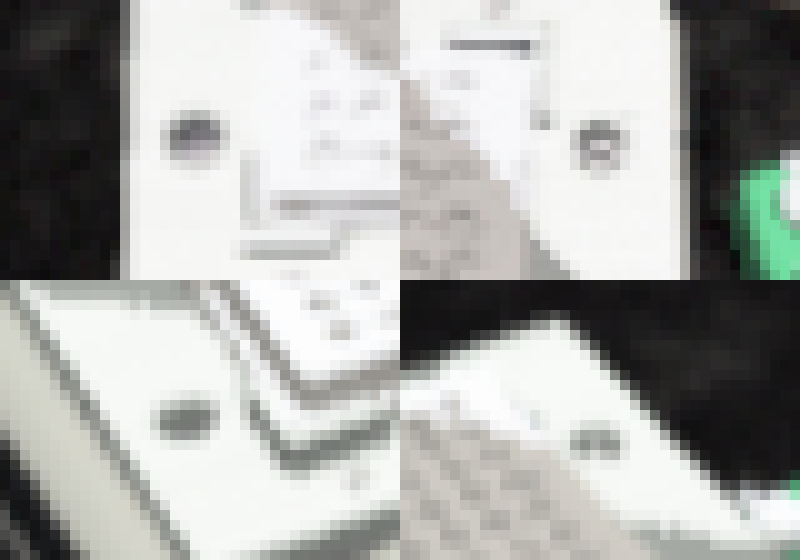

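The bright pins show in the lower half of both holes (for example (197,150) and (600,150)) and are centred sideways. About 3 mm of forward push is left.

>>> drive_tool(commands=[[[1,0,0],[0,0,0],1],[[2,0,0],[0,0,0],1],[[3,0,0],[0,0,0],1],[[3,0,0],[0,0,0],1]])

```text
time: 8.05
tool_pos: [0.6348, 0.07, 0.044]
eef_rot: [-0.004, 1.0, -0.0, -0.0]
contact_force: [0.4, -0.2, -0.0]
gripper_width: 0.998
grasp_force: 0.0
```

```bash
python3 look.py c; python3 -c "
from h import *
p,d,m=load('cw'); C=cloud(d,m)
for P in((.6,.15),(.6,-.005),(.62,.07)):
    s=(abs(C[...,0]-P[0])<.006)&(abs(C[...,1]-P[1])<.006)&(d>0); print(P,np.median(C[s][:,2]))
"
```

```text
[0.63478107 0.07003239 0.04404074] [ 0.4 -0.2 -0. ]
rear edge x@.07 0.6176 yaw 0.63 z L/R 0.0739 0.0725
(0.6, 0.15) 0.07327731865555469
(0.6, -0.005) 0.073383093323498
(0.62, 0.07) 0.12274946453342196
```

The pushing force fell to zero, and the plate's top is at 0.073–0.074 on both sides, so it has dropped on flat. I back off, shut the hand and turn for the latch.

>>> drive_tool(commands=[[[-15,0,0],[0,0,0],1],[[-15,0,-50],[0,0,0],1],[[-15,0,-100],[0,0,0],1],[[-15,0,-150],[0,0,0],0],[[-15,0,-200],[0,0,0],0],[[-15,0,-200],[0,0,0],0]])

```text
time: 8.95
tool_pos: [0.6527, 0.0712, 0.2487]
eef_rot: [-0.004, 1.0, 0.001, 0.004]
contact_force: [0.0, 0.0, -0.7]
gripper_width: 0.376
grasp_force: 0.0
```

>>> drive_tool(commands=[[[150,0,0],[0,0,1.57],0],[[150,0,0],[0,0,1.57],0],[[150,0,0],[0,0,1.57],0],[[150,0,0],[0,0,1.57],0],[[150,0,0],[0,0,1.57],0],[[150,0,0],[0,0,1.57],0],[[150,0,0],[0,0,1.57],0],[[150,0,0],[0,0,1.57],0],[[150,0,0],[0,0,1.57],0],[[150,0,0],[0,0,1.57],0]])

```text
time: 10.2
tool_pos: [0.5003, 0.0691, 0.2437]
eef_rot: [0.704, 0.711, -0.0, -0.0]
contact_force: [0.5, -0.1, -0.1]
gripper_width: 0.001
grasp_force: 0.0
```

>>> drive_tool(commands=[[[0,0,0],[0,0,0.73],0],[[0,0,0],[0,0,0.73],0],[[0,0,0],[0,0,0.73],0],[[0,0,0],[0,0,0.73],0],[[0,0,0],[0,0,0.73],0],[[0,0,0],[0,0,0.73],0]])

```text
time: 10.95
tool_pos: [0.5001, 0.069, 0.2439]
eef_rot: [0.91, 0.414, -0.0, -0.0]
contact_force: [-0.2, -0.7, -0.2]
gripper_width: -0.002
grasp_force: 0.0
```

Run:
```python
from meas import *
s=bot.get_state(); print(s['time'],s['tool_pos'],R.from_quat(s['eef_rot']).as_matrix().round(4)[:2,:2],np.round(s['joint_positions'],2))
cap('wrist','d')
p,d,m=load('d'); C=cloud(d,m)
for P in((.51,.14),(.51,.0),(.61,.14),(.61,.0)):
    s=(abs(C[...,0]-P[0])<.005)&(abs(C[...,1]-P[1])<.005)&(d>0)&(C[...,2]<.09); print(P,s.sum(),np.median(C[s][:,2]) if s.any() else '')
```

```text
10.95 [0.50012248 0.0690351  0.2439177 ] [[ 0.6566  0.7542]
 [ 0.7542 -0.6566]] [-0.03  0.33 -0.28  2.07  0.13  0.76 -1.11]
(0.51, 0.14) 204 0.07317301006844126
(0.51, 0.0) 157 0.07333051914618616
(0.61, 0.14) 237 0.07328139675011552
(0.61, 0.0) 149 0.07379226704777836
```

View pics/d.png

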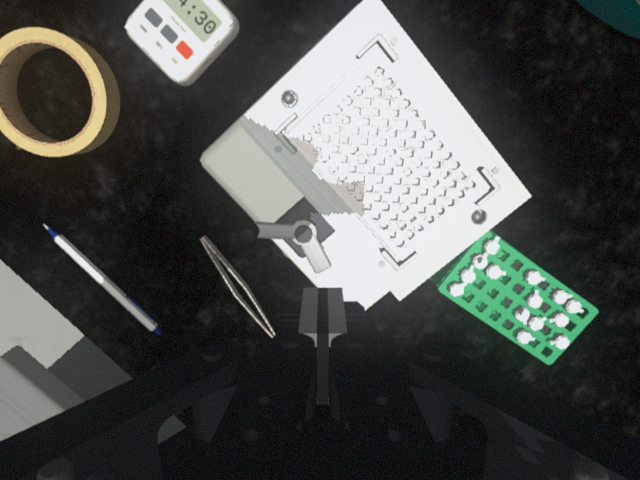

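The plate is seated: the pins show inside both holes at (289,97) and (478,215), and the top is level at 0.073 at all four corners. The latch pivot is at (305,232), its nose tip near (320,268), and the post arm ends near (262,229).

Run:
```python
from h import *
p,d,m=load('d'); q=onz(m,np.array([305,321,262.]),np.array([232,269,229.]),np.array([.086,.080,.08])) if 0 else [onz(m,*a) for a in((305,232,.086),(321,269,.079),(262,229,.079))]
print(np.round(q,4)); v=q[1]-q[0]; w=q[2]-q[0]
print('nose deg',np.degrees(np.arctan2(v[1],v[0])),'post arm',np.degrees(np.arctan2(w[1],w[0])))
s=bot.get_state(); T=R.from_quat(s['eef_rot']).as_matrix(); t=s['tool_pos']; pv=np.array([.4828,.068])
yaw0=np.degrees(np.arctan2(T[1,0],T[0,0])); print('yaw',yaw0)
def cmd(th,r,z):
    a=np.radians(th); P=pv+.038*np.array([np.cos(a),np.sin(a)])-r*np.array([-np.sin(a),np.cos(a)])
    D=T.T@(np.array([*P,z])-t)*1000; return D.round(1).tolist(), round(-np.radians(th-90-yaw0),3)
print(cmd(138,.028,.15),cmd(138,.028,.083));
```

```text
[[0.4846 0.0689 0.086 ]
 [0.4733 0.0385 0.079 ]
 [0.4611 0.09   0.079 ]]
nose deg -110.42677554152446 post arm 138.11546696314957
yaw 48.90340069456399
([16.5, -49.9, 94.0], np.float64(0.016)) ([16.5, -49.9, 161.0], np.float64(0.016))
```

>>> drive_tool(commands=[[[16,-52,50],[0,0,0.016],0],[[16,-52,94],[0,0,0.016],0],[[16,-52,94],[0,0,0.016],0],[[16,-52,130],[0,0,0.016],0],[[16,-52,150],[0,0,0.016],0],[[16,-52,161],[0,0,0.016],0],[[16,-52,161],[0,0,0.016],0]])

```text
time: 11.88
tool_pos: [0.4722, 0.115, 0.0837]
eef_rot: [0.914, 0.405, 0.0, 0.0]
contact_force: [-0.0, -0.4, 0.1]
gripper_width: -0.003
grasp_force: 0.0
```

```bash
cat > path.py <<'E'
import sys; from h import *
s=bot.get_state(); T=R.from_quat(s['eef_rot']).as_matrix(); t=s['tool_pos']; pv=np.array([.4832,.0682])
yaw0=np.degrees(np.arctan2(T[1,0],T[0,0])); print('t',t.round(4),'yaw',yaw0.round(2),s['contact_force'])
r=float(sys.argv[1])
for th in map(float,sys.argv[2:]):
    a=np.radians(th); P=pv+.038*np.array([np.cos(a),np.sin(a)])-r*np.array([-np.sin(a),np.cos(a)])
    D=T.T@(np.array([*P,t[2]])-t)*1000; D[2]=0; print(th,P.round(3),D.round(1).tolist(), round(-np.radians(th-90-yaw0),3))
E
python3 path.py .017 138 146 154 162 170 178 186 194 202
python3 - <<'E'
from h import *
cap('scene','e'); p,d,m=load('e'); u,v=proj(m,np.array([[.47,.08,.09]]))[0].astype(int); cv2.imwrite('pics/ec.png',cv2.resize(p[v-60:v+60,u-80:u+80,::-1],(640,480)))
E
```

```text
t [0.4722 0.115  0.0837] yaw 47.77 [-0.00946704 -0.38622512  0.14593224]
138.0 [0.466 0.106] [-10.4, 1.5, 0.0] -0.004
146.0 [0.461 0.104] [-15.9, -0.4, 0.0] -0.144
154.0 [0.456 0.1  ] [-21.6, -1.6, 0.0] -0.283
162.0 [0.452 0.096] [-27.4, -2.0, 0.0] -0.423
170.0 [0.449 0.092] [-33.1, -1.6, 0.0] -0.563
178.0 [0.446 0.087] [-38.8, -0.4, 0.0] -0.702
186.0 [0.444 0.081] [-44.3, 1.6, 0.0] -0.842
194.0 [0.442 0.076] [-49.4, 4.4, 0.0] -0.981
202.0 [0.442 0.07 ] [-54.1, 7.8, 0.0] -1.121
```

View pics/ec.png

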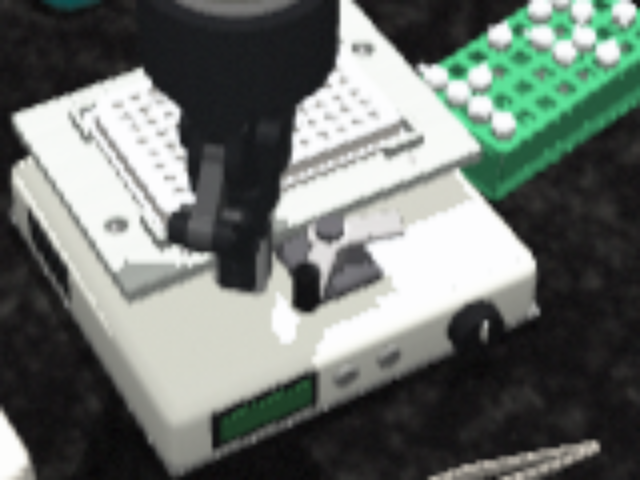

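The crop shows the shut fingertips at about (243,270), just left of and behind the black post at (305,285). Now I push the post round.

>>> drive_tool(commands=[[[-10,1.5,0],[0,0,-0.004],0],[[-16,-0.4,0],[0,0,-0.144],0],[[-21.6,-1.6,0],[0,0,-0.283],0],[[-27.4,-2,0],[0,0,-0.423],0],[[-33.1,-1.6,0],[0,0,-0.563],0],[[-38.8,-0.4,0],[0,0,-0.702],0],[[-44.3,1.6,0],[0,0,-0.842],0],[[-49.4,4.4,0],[0,0,-0.981],0],[[-54.1,7.8,0],[0,0,-1.121],0],[[-54.1,7.8,0],[0,0,-1.121],0]])

```text
time: 13.18
tool_pos: [0.4408, 0.069, 0.0837]
eef_rot: [0.56, 0.829, -0.0, 0.0]
contact_force: [0.4, -0.4, -0.8]
gripper_width: 0.0
grasp_force: 0.0
```

```bash
python3 path.py .017 202 210 218 226 232 236 240 243 246
```

```text
t [0.4408 0.069  0.0837] yaw 111.89 [ 0.42194461 -0.4058002  -0.8000602 ]
202.0 [0.442 0.07 ] [0.4, 1.0, 0.0] -0.002
210.0 [0.442 0.064] [-5.0, -1.0, 0.0] -0.142
218.0 [0.443 0.058] [-10.7, -2.2, 0.0] -0.281
226.0 [0.445 0.053] [-16.5, -2.6, 0.0] -0.421
232.0 [0.446 0.049] [-20.9, -2.4, 0.0] -0.525
236.0 [0.448 0.046] [-23.7, -2.0, 0.0] -0.595
240.0 [0.449 0.044] [-26.6, -1.4, 0.0] -0.665
243.0 [0.451 0.042] [-28.7, -0.8, 0.0] -0.717
246.0 [0.452 0.04 ] [-30.7, -0.1, 0.0] -0.77
```

>>> drive_tool(commands=[[[-5,-1,0],[0,0,-0.142],0],[[-10.7,-2.2,0],[0,0,-0.281],0],[[-16.5,-2.6,0],[0,0,-0.421],0],[[-20.9,-2.4,0],[0,0,-0.525],0],[[-23.7,-2,0],[0,0,-0.595],0],[[-25.2,-1.7,0],[0,0,-0.63],0],[[-25.2,-1.7,0],[0,0,-0.63],0]])

```text
time: 14.05
tool_pos: [0.4488, 0.0458, 0.0833]
eef_rot: [0.276, 0.961, -0.0, 0.0]
contact_force: [0.9, 0.7, 0.0]
gripper_width: 0.001
grasp_force: 0.0
```

```bash
python3 path.py .017 238 240 242 244 246
python3 - <<'E'
from h import *
cap('scene','f'); cap('top','ft'); o=[]
for f in('f','ft'):
    p,d,m=load(f); u,v=proj(m,np.array([[.48,.068,.09]]))[0].astype(int); o.append(cv2.resize(p[v-40:v+40,u-40:u+40,::-1],(400,400)))
cv2.imwrite('pics/fc.png',cv2.hconcat(o))
E
```

```text
t [0.4488 0.0458 0.0833] yaw 147.97 [0.85555607 0.73710296 0.04909467]
238.0 [0.449 0.045] [-0.4, -0.8, 0.0] -0.0
240.0 [0.449 0.044] [-1.7, -1.4, 0.0] -0.035
242.0 [0.45  0.043] [-3.0, -1.9, 0.0] -0.07
244.0 [0.451 0.041] [-4.4, -2.4, 0.0] -0.105
246.0 [0.452 0.04 ] [-5.8, -2.8, 0.0] -0.14
```

View pics/fc.png

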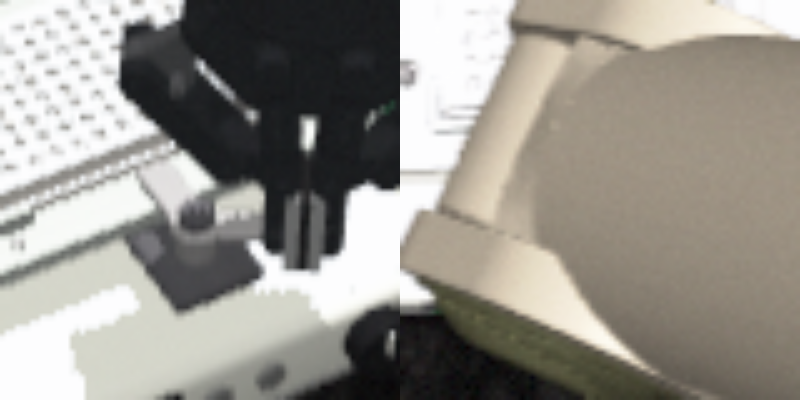

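The nose at about (165,185) in the left crop already reaches over the plate's front edge. I press on gently until it meets the stop.

>>> drive_tool(commands=[[[-1.5,-0.7,0],[0,0,-0.035],0],[[-2.8,-1.2,0],[0,0,-0.07],0],[[-2.8,-1.2,0],[0,0,-0.07],0]])

```text
time: 14.52
tool_pos: [0.4488, 0.0448, 0.083]
eef_rot: [0.24, 0.971, 0.001, -0.001]
contact_force: [-7.6, 6.1, 3.6]
gripper_width: 0.001
grasp_force: 4.7
```

About 10 N now pushes back against the drive and the tip has stalled, so the latch is at its stop. I back away, raise the hand and check.

>>> drive_tool(commands=[[[5,0,0],[0,0,0],0],[[12,0,0],[0,0,0],0],[[12,0,-40],[0,0,0],0],[[12,0,-90],[0,0,0],0],[[12,0,-140],[0,0,0],0],[[12,0,-170],[0,0,0],0],[[12,0,-170],[0,0,0],0]])

```text
time: 15.4
tool_pos: [0.4408, 0.0491, 0.2549]
eef_rot: [0.241, 0.97, 0.0, 0.002]
contact_force: [-0.2, -0.4, -1.0]
gripper_width: -0.004
grasp_force: 0.0
```

Run:
```python
from h import *
s=bot.get_state(); print(s['time'],s['tool_pos'],s['contact_force'])
o=[]; p,d,m=cap('wrist','gw'); o.append(cv2.resize(p[:,:,::-1],(440,330)))
C=cloud(d,m)
for P in((.51,.14),(.51,.0),(.61,.14),(.61,.0)):
    k=(abs(C[...,0]-P[0])<.005)&(abs(C[...,1]-P[1])<.005)&(d>0)&(C[...,2]<.09); print(P,k.sum(),np.median(C[k][:,2]) if k.any() else '')
p,d,m=cap('scene','gs'); u,v=proj(m,np.array([[.50,.068,.09]]))[0].astype(int); o.append(cv2.resize(p[v-66:v+66,u-72:u+72,::-1],(360,330)))
cv2.imwrite('pics/gc.png',cv2.hconcat(o))
```

```text
15.4 [0.44082851 0.04908618 0.25491294] [-0.15046537 -0.36151801 -1.0090569 ]
(0.51, 0.14) 177 0.07324120371344639
(0.51, 0.0) 1 0.04415646101573445
(0.61, 0.14) 107 0.07347867639305034
(0.61, 0.0) 0
```

View pics/gc.png

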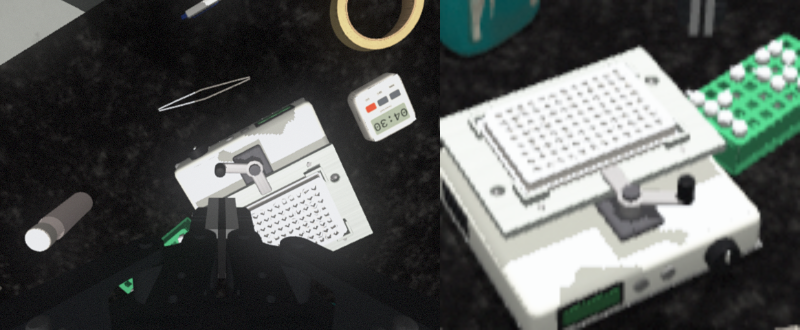

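The plate lies flat with the pins in its holes. The nose is over its front edge, near (612,178) in the right half, and the post is front right at (686,188). The bystanders are where they were.

```bash
python3 -c "
from bench import bot
print(bot.sign_off())"
```

```text
the job is handed in; nothing more can be done
None
```

The adapter plate is seated flat over both pins, the latch is closed against its stop with its nose over the plate's front edge, the other things on the bench were left in place, and the job was handed in at about 15.5 s; the sign-off gave no verdict.

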